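# Move the squeeze-tab cover from the empty packing box to the filled one

### The job

Pinch the two opposing tabs on the snap-fit cover together to free it from the empty packing box, lift it off, and fit it on the open box of clay plaques: press it gently fully down against the sprung seal and let the tabs spring out so that it stays snapped shut. Squeeze and press with care, never force the cover or wrench a box, and leave the other things on the bench where they are.

Things in the scene. Friction and masses are not known exactly. Their poses are not given: they have to be found in the camera images.
- cover: Off-white snap cover, plate 124 (x) x 88 (y) x 4 mm, about 160 g, at first latched on the empty box. Origin: centre of the plate's underside, z up. Two tabs stand up in the middle of its top, at +y and -y. Below, two ribs (7 mm deep, at x = 49.5 to 54.5 mm either side, y within 27.5 mm) drop into a box's mouth with 1.5 mm of play. Either way round fits.
- cover_top (a point): Centre of the cover's top face, 4 mm above cover's origin, between the tabs. The top beyond the tabs is flat out to y = 44 mm on both sides: fingertips can stand on it and press the cover down while they squeeze or let go of the tabs.
- tab_left (a joint): Tab at the cover's +y: 26 mm wide (x), 5 mm thick, 28 mm tall from the top face. Outer faces of the two tabs are 56 mm apart, 42 mm when both are fully in. 0 = sprung out, 0.007 m = fully in. 3 N starts it, 7.2 N holds it in. Its hook (16 mm wide in x, 13 mm below the cover's origin, tip at y = 33 mm, pressed 26 mm) clears the rim from about 0.0045 m.
- tab_right (a joint): The same for the tab at the cover's -y side. Keep the pinch on the tabs under 35 N; 15 to 20 N holds and carries the cover well.
- cradle_covered: Wooden cradle screwed to the bench, 150 (x) x 108 (y) x 46 mm, with the empty grey box (120 x 82 mm, long side along x) that wears the cover. Origin: centre of the cradle's underside, on the bench; z up. The box's rim is 90 mm above it; the latched cover's origin 92 mm above it.
- cradle_open: The like cradle with the open box of pink plaques. Origin: centre of its underside, on the bench, z up, x along the box. The box is centred on it but clamped at a height that differs each time: rim 72 to 108 mm above the origin, to be found by feel. Mouth 112 (x) x 58 (y) mm; the hooks catch under its 6 mm thick in-turned long rims. Cover goes centred, its x along the cradle's x.
- seal_open (a joint): Sprung rubber seal bars in the open box's mouth: 0 = free, 7 mm above the rim; grows (m) as the cover pushes them down: 5 N starts them, 10 N at 0.007 (cover hard down on the rim; over 20 N is too rough). Hooks can catch beyond 0.005 (8.4 N). A latched cover rests about 2 mm above the rim, seal about 0.005; an unlatched one is pushed back up to 0.
- stack_mid: Bystander: stack of four pink clay plaques, 66 x 52 x 60 mm, between the boxes. Origin: centre of its underside.
- stack_near: Bystander: stack of two pink clay plaques, 30 mm high, near the robot. Origin: centre of its underside.
- stack_side: Bystander: stack of six pink clay plaques, 90 mm high, at the left. Origin: centre of its underside.
- tub: Bystander: red plastic tub, 84 mm wide, 65 mm high. Origin: centre of its underside.
- bottle: Bystander: white bottle, 60 mm wide, 170 mm high, beyond the boxes. Origin: centre of its underside.
- jar: Bystander: yellow jar with a white lid, 70 mm wide, 80 mm high, beyond the boxes. Origin: centre of its underside.
- tape: Bystander: brown cardboard ring, 90 mm wide, 24 mm high, at the right. Origin: centre of its underside.
- brush: Bystander: flat paint brush with a wooden handle, lying beyond the boxes. Origin: near its middle.
There are look-alikes about, which are no part of the job. What is meant by the cover is not orange or yellow, and is the smaller of those in its own colour.

How it is judged:
By the outcome, as a careful person would: the job done as asked, in the order asked, and still so for the second after the job is handed in, with the robot touching nothing.
It also fails if it takes over 61 s, if anything falls off the work surface, if the arm or the gripper's body presses on something with over 40 N, if the wrist force passes 120 N, or if a joint passes its speed limit or range.

### The arm

A 6-joint arm with a two-finger parallel gripper is mounted at the origin on the work surface. World frame = base frame: x ahead of the robot, y to its left, z up, the work surface at z = 0. Lengths are in m, angles in rad, forces in N, time in s.
With the tool pointing down it reaches from about 0.325 to 1 m from the base axis. Payload 5.1 kg.
Tool frame: the origin (TCP) lies midway between the tips of the shut fingers; the grasp point (between the pads) lies 19 mm behind it; z points along the fingers, y is the line along which they close (so a half turn about z gives the same grasp; the last joint's range is limited). The gripper opens to 85 mm and grips with 20 to 120 N. Pads are 22 mm wide; open, the fingers measure 114 mm over their backs; the gripper's body (76 mm by 85 mm) begins 54 mm behind the grasp point. The pads swing forward as they close: fully open they stand 13 mm farther back than shut.
Start: joints at [-1.342, 0.124, 1.65, -0, 1.367, -0.083], TCP at [0.199, -0.619, 0.231] pointing down, gripper open.
Joint ranges: [-2.61, 2.61], [-1.02, 2.33], [0.03, 2.71], [-1.35, 4.49], [0.32, 2.68], [-2.91, 2.91]. Speed limits (rad/s): [2.57, 2.57, 3.14, 3.14, 3.14, 3.14].

### API

Orientations are given as a unit quaternion [w, x, y, z].
In Python, from station import manip, imaging, ticket gives the robot as it stands.
- The arm moves only by the tool move_arm, never from a script. Its argument "plan" is a list of rows, each a list of 7 numbers: the shift along the tool's x, y, z in m, then the turn, a rotation vector about the tool's x, y, z in rad, then the opening, from 0 (shut) to 1 (fully open). In form: [[x, y, z, wx, wy, wz, grip], ...]. A call has exactly 5 rows; each row is the pose to reach, as a shift and turn from the pose commanded when the call began, along the tool's axes at that moment; what a row does not reach only later rows make up. A row lasts 1/8 s, in which the tool goes at most 62.5 mm and 10.7 degrees, less where a joint would pass 70% of its speed; a pose out of reach is approached as far as the arm can. A call with a gripper value outside its range is refused whole. The fingers move at their own pace and stop on an object; "grip_force" is the grip in N (left out, the last holds). Time passes only in rows, so rows that repeat a pose let the fingers close, or fill a call up. It gives the time, the measured TCP pose, the force, the opening and the grip force at its end, in the units of the state.
- manip.get_state(): the state, without advancing time (a new reading comes with each control period).
- imaging.get_image(name): name is "side" or "top"; returns the picture (480x640x3 uint8, red, green, blue); there is no depth.
- imaging.calibration(name): a dict with "fx", "fy", "cx", "cy" (pixels), "origin" and "rotation" of the camera in the world. Camera axes: x right, y down, z forward; pixel columns grow to the right and rows downward; lengths in m; the calibration is good to about 2 mm. A picture is of the moment at which its call begins. calibration takes no time and is no camera call.
- ticket.finish_job(): hands the job in; it is judged then, once.
The state is a dict: "clock": time; "joint_pos": joint angles; "joint_vel": joint speeds; "joint_efforts": joint torques, N m; "eef_pos": TCP position; "tool_rot": TCP orientation; "contact_force": force on the tool from outside, world axes, zero at the start; "wrist_torque": the same for the moment, N m; "finger_gap": finger opening in m; "gripper_force": force on a finger pad.
Only numpy, scipy, OpenCV 4.12 (cv2) and the standard library are available. Lean on these libraries where they do the work, as an engineer would, in place of code of your own. Each camera call takes 0.05 s, during which the arm holds its last target. There are 200 camera calls.

## Working session

There is one attempt and no reset: what is moved stays moved. The work goes in short steps, Python scripts to look and compute and a tool call to move; the robot and the scene stay as the last step left them, time stands still between calls to the robot, and variables do not carry over. Pictures are saved under pics/ and viewed, at most 10 in all, crops included, and the job is handed in when it is done.

Besides the shell and the picture viewer there is one more tool, called by a JSON object that holds its "name" and its "arguments". move_arm: Moves the arm, as the interface text tells. Its arguments: {"type":"object","properties":{"plan":{"type":"array","items":{"type":"array","items":{"type":"number"}}},"grip_force":{"type":"number"}},"required":["plan"]}

```bash
mkdir -p pics; ls; python3 - <<'E'
from station import manip, imaging
import cv2
for n in("side","top"):
    cv2.imwrite(f"pics/{n}0.png",imaging.get_image(n)[:,:,::-1]); print(imaging.calibration(n))
print(manip.get_state())
E
```

```text
pics
{'fx': 438.5056906894869, 'fy': 438.5056906894869, 'cx': 312.92762110151176, 'cy': 235.69853339414877, 'origin': array([0.51736906, 1.17507886, 0.95963953]), 'rotation': array([ 0.00714855, -0.02373198,  0.89998939, -0.43520662])}
{'fx': 453.95186529883705, 'fy': 453.95186529883705, 'cx': 326.17567804529256, 'cy': 242.39304223142904, 'origin': array([0.38120628, 0.08906908, 1.21544713]), 'rotation': array([ 0.05253109, -0.70267812,  0.70759445, -0.05285864])}
{'clock': 0.1, 'joint_pos': array([-1.34159623e+00,  1.24457044e-01,  1.65152944e+00,  1.52674109e-05,
        1.36748238e+00, -8.26010342e-02]), 'joint_vel': array([-0.00061795, -0.00067279, -0.00187669, -0.00133146,  0.00052596,
       -0.00215923]), 'joint_efforts': array([ 4.30808404e-04, -4.24933255e+01, -3.66653824e+01, -9.55690780e-05,
        3.93503768e-03, -1.76802541e-06]), 'eef_pos': array([ 0.19925469, -0.61813647,  0.23016955]), 'tool_rot': array([-9.36133757e-04,  9.87871906e-01,  1.55268209e-01, -6.12461734e-05]), 'contact_force': array([ 0.0098979 ,  0.32051988, -0.56603589]), 'wrist_torque': array([-0.00873507, -0.01887872,  0.03274193]), 'gripper_force': 0.0, 'finger_gap': 0.08532456923156401}
```

View pics/top0.png

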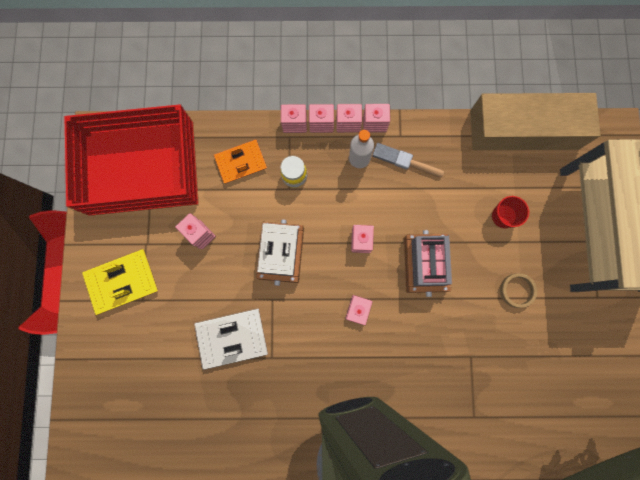

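View pics/side0.png

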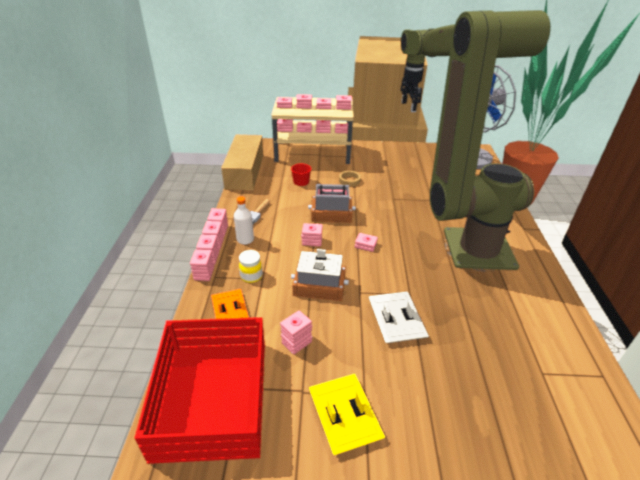

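The top view shows the latched cover at about (280,248), with its tabs left and right (world y), and the open box at (430,262). The side view shows them at about (320,270) and (332,198). Next I'll measure both.

```bash
cat > h.py <<'E'
import numpy as np, cv2
from scipy.spatial.transform import Rotation as R
from station import imaging, manip
def cam(n):
    c=imaging.calibration(n); q=c["rotation"]
    return c, R.from_quat(np.r_[q[1:],q[0]]).as_matrix()
def ray(n,uv):
    c,M=cam(n); d=M@np.array([(uv[0]-c["cx"])/c["fx"],(uv[1]-c["cy"])/c["fy"],1]); return c["origin"],d/np.linalg.norm(d)
def plane(n,uv,z):
    o,d=ray(n,uv); return o+d*(z-o[2])/d[2]
def proj(n,p):
    c,M=cam(n); q=M.T@(np.asarray(p)-c["origin"]); return np.array([c["fx"]*q[0]/q[2]+c["cx"],c["fy"]*q[1]/q[2]+c["cy"]])
E
python3 - <<'E'
from h import *
t=cv2.imread("pics/top0.png"); s=cv2.imread("pics/side0.png")
hsv=cv2.cvtColor(t,cv2.COLOR_BGR2HSV)
m=((hsv[...,1]<45)&(hsv[...,2]>150)).astype(np.uint8)
m2=np.zeros_like(m); m2[215:285,250:310]=m[215:285,250:310]
m2=cv2.morphologyEx(m2,cv2.MORPH_CLOSE,np.ones((5,5)))
c=max(cv2.findContours(m2,0,2)[0],key=cv2.contourArea); r=cv2.minAreaRect(c); print(r)
b=np.array([plane("top",p,.096) for p in cv2.boxPoints(r)]); print(b.round(4),b.mean(0)); 
print([np.linalg.norm(b[i]-b[i-1]).round(4) for i in range(4)])
A=cv2.resize(t[205:300,245:320],None,fx=5,fy=5,interpolation=2);B=cv2.resize(t[215:310,390:465],None,fx=5,fy=5,interpolation=2)
cv2.imwrite("pics/c1.png",np.hstack([A,B]))
A=cv2.resize(s[240:305,280:360],None,fx=5,fy=5,interpolation=2);B=cv2.resize(s[170:235,290:370],None,fx=5,fy=5,interpolation=2)
cv2.imwrite("pics/c2.png",np.hstack([A,B]))
E
```

```text
((277.9024353027344, 248.3780517578125), (36.773704528808594, 57.976558685302734), 6.34019136428833)
[[0.4689 0.2606 0.096 ]
 [0.6138 0.2468 0.096 ]
 [0.6027 0.1549 0.096 ]
 [0.4583 0.1704 0.096 ]] [0.53592264 0.20816431 0.096     ]
[np.float64(0.0908), np.float64(0.1455), np.float64(0.0926), np.float64(0.1453)]
```

View pics/c1.png

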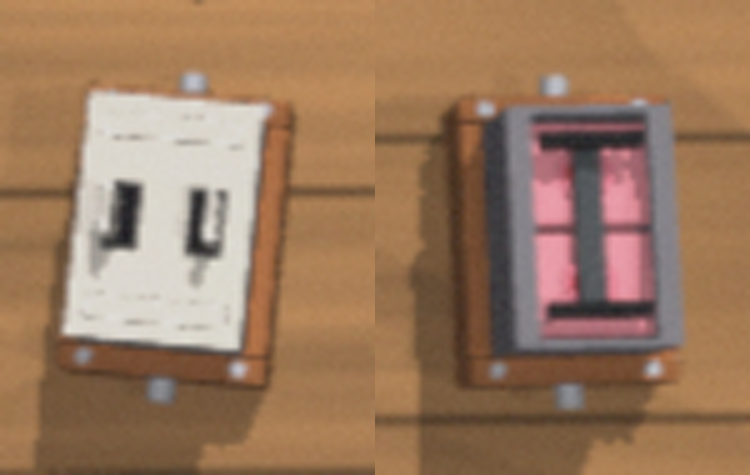

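View pics/c2.png

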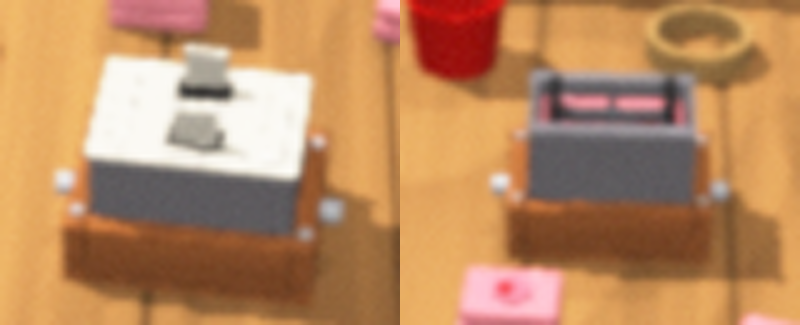

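The enlarged top view gives the cover's plate corners at crop (90,92), (268,105), (243,352) and (62,335). The open box's rim corners are at (515,105), (670,103), (683,347) and (522,350). The enlarged side view has the same rim at (527,133), (530,72), (693,72) and (693,133). I'll triangulate from these.

```bash
cat >> h.py <<'E'
def tri(a,b):
    o1,d1=ray("top",a);o2,d2=ray("side",b)
    k=np.linalg.lstsq(np.c_[d1,-d2],o2-o1,rcond=None)[0]; p,q=o1+d1*k[0],o2+d2*k[1]; return (p+q)/2,np.linalg.norm(p-q)
def rep(n,P):
    P=np.array(P); c=P.mean(0); e=(P[0]-P[3])+(P[1]-P[2]); f=(P[0]-P[1])+(P[3]-P[2])
    print(n,c.round(4),"yaw x",np.degrees(np.arctan2(e[1],e[0])).round(2),"yaw y",np.degrees(np.arctan2(-f[0],f[1])).round(2),"size",np.linalg.norm(e)/2,np.linalg.norm(f)/2)
E
python3 - <<'E'
from h import *
T=lambda l,ox,oy:[((x)/5+ox-.4,(y)/5+oy-.4) for x,y in l]
tc=T([(90,92),(268,105),(243,352),(62,335)],245,205)
to=T([(515-375,105),(670-375,103),(683-375,347),(522-375,350)],390,215)
sc=T([(90,158),(107,58),(312,75),(303,176)],280,240)
# side order for cover: match TL(+x+y)=near-left, TR(+x,-y)=far-left, BR far-right, BL near-right
so=T([(127,133),(130,72),(293,72),(293,133)],290,170)
rep("cover plane",[plane("top",p,.096) for p in tc])
rep("cover side",[plane("side",p,.096) for p in sc])
rep("cover tri",[tri(a,b)[0] for a,b in zip(tc,sc)])
P=[tri(a,b) for a,b in zip(to,so)]; print([(p.round(4),round(g,4)) for p,g in P]); rep("open tri",[p for p,g in P])
for z in(.08,.09,.1): rep(f"open {z}",[plane("top",p,z) for p in to]);rep(f"  side {z}",[plane("side",p,z) for p in so])
# knobs of cradles on x ends, top px at heights ~? 
for z in (.03,.046):
  for n,l,ox,oy in(("cov",[(195,82),(162,390)],245,205),("open",[(554-375,84),(569-375,397)],390,215)):
    k=[plane("top",p,z) for p in T(l,ox,oy)]; print(n,z,((k[0]+k[1])/2).round(4),np.degrees(np.arctan2(*(k[0]-k[1])[1::-1])).round(2))
E
```

```text
cover plane [0.5347 0.2085 0.096 ] yaw x -5.62 yaw y -5.2 size 0.12356175813906439 0.0897707272737756
cover side [0.5365 0.2127 0.096 ] yaw x -3.84 yaw y -2.88 size 0.12362112959197853 0.08883395878677769
cover tri [0.536  0.2088 0.0924] yaw x -5.43 yaw y -3.98 size 0.12446462372927698 0.08995249665889758
[(array([ 0.5664, -0.1408,  0.0961]), np.float64(0.0027)), (array([ 0.567 , -0.2174,  0.0996]), np.float64(0.0041)), (array([ 0.446 , -0.2168,  0.1047]), np.float64(0.0053)), (array([ 0.446 , -0.1388,  0.102 ]), np.float64(0.007))]
open tri [ 0.5063 -0.1784  0.1006] yaw x -0.63 yaw y 0.19 size 0.12080905935714716 0.07739585270589003
open 0.08 [ 0.5061 -0.1831  0.08  ] yaw x -0.09 yaw y 0.51 size 0.12364882955818758 0.07951341337064283
  side 0.08 [ 0.5083 -0.2116  0.08  ] yaw x 3.51 yaw y 0.12 size 0.12250120100045236 0.08427839079830776
open 0.09 [ 0.505  -0.1808  0.09  ] yaw x -0.09 yaw y 0.51 size 0.12255984156031978 0.07881313053626804
  side 0.09 [ 0.5084 -0.1959  0.09  ] yaw x 3.51 yaw y 0.12 size 0.12110857144749043 0.08332028935323406
open 0.1 [ 0.5039 -0.1784  0.1   ] yaw x -0.09 yaw y 0.51 size 0.12147085356245206 0.07811284770189332
  side 0.1 [ 0.5085 -0.1801  0.1   ] yaw x 3.51 yaw y 0.12 size 0.11971594189452851 0.08236218790816047
cov 0.03 [0.536  0.2088 0.03  ] -5.61
open 0.03 [ 0.5045 -0.1759  0.03  ] 0.44
cov 0.046 [0.5339 0.2071 0.046 ] -5.61
open 0.046 [ 0.5029 -0.1723  0.046 ] 0.44
```

{"name": "move_arm", "arguments": {"plan": [[0.038,-0.046,0,0,0,0.08,1],[0.077,-0.092,0,0,0,0.16,1],[0.115,-0.138,0,0,0,0.24,1],[0.154,-0.184,0,0,0,0.32,1],[0.192,-0.23,0,0,0,0.4,1]], "grip_force": 20}}

```text
clock: 0.72
eef_pos: [0.3118, -0.3388, 0.2308]
tool_rot: [-0.0, 0.999, -0.046, -0.0]
contact_force: [1.0, -0.6, 0.9]
finger_gap: 0.0852
gripper_force: 0.0
```

```bash
cat >> h.py <<'E'
def go(x,y,z,yaw):
    s=manip.get_state(); q=s["tool_rot"]; M=R.from_quat(np.r_[q[1:],q[0]]); d=M.inv().apply(np.array([x,y,z])-s["eef_pos"])
    T=R.from_euler("ZX",[yaw,180],degrees=True); w=(M.inv()*T).as_rotvec()
    yw=np.degrees(np.arctan2(*M.as_matrix()[1::-1,0]))
    print("t",round(s["clock"],2),"pos",s["eef_pos"].round(4),"yaw",yw.round(2),"gap",round(s["finger_gap"],4),"gf",s["gripper_force"],"F",s["contact_force"].round(1),"tq",s["wrist_torque"].round(2)); print("shift",d.round(4),"turn",w.round(4))
E
python3 -c "
from h import *;go(.535,.209,.23,-5.5)"
```

```text
t 0.72 pos [ 0.3118 -0.3388  0.2308] yaw -5.24 gap 0.0852 gf 0.0 F [ 1.  -0.6  0.9] tq [ 0.01 -0.02 -0.04]
shift [ 0.1723 -0.5659  0.0011] turn [-0.0005  0.0001  0.0046]
```

{"name": "move_arm", "arguments": {"plan": [[0.018,-0.059,0,0,0,0.004,1],[0.036,-0.118,0,0,0,0.004,1],[0.054,-0.177,0,0,0,0.004,1],[0.072,-0.236,0,0,0,0.004,1],[0.09,-0.295,0,0,0,0.004,1]]}}

```text
clock: 1.35
eef_pos: [0.4273, -0.0529, 0.2312]
tool_rot: [0.0, 0.999, -0.046, 0.0]
contact_force: [1.2, -0.2, -0.1]
finger_gap: 0.0853
gripper_force: 0.0
```

{"name": "move_arm", "arguments": {"plan": [[0.018,-0.059,0,0,0,0,1],[0.036,-0.118,0,0,0,0,1],[0.054,-0.177,0,0,0,0,1],[0.072,-0.236,0,0,0,0,1],[0.081,-0.268,0,0,0,0,1]]}}

```text
clock: 1.98
eef_pos: [0.5326, 0.2072, 0.2305]
tool_rot: [0.0, 0.999, -0.045, -0.001]
contact_force: [0.4, -1.0, -0.1]
finger_gap: 0.0857
gripper_force: 0.0
```

```bash
python3 -c "
from h import *;go(.535,.209,.13,-5.5)"
```

```text
t 1.98 pos [0.5326 0.2072 0.2305] yaw -5.14 gap 0.0857 gf 0.0 F [ 0.4 -1.  -0.1] tq [ 0.01 -0.02 -0.01]
shift [ 0.0023 -0.0021  0.1005] turn [0.0002 0.0012 0.0063]
```

{"name": "move_arm", "arguments": {"plan": [[0.002,-0.002,0.03,0,0,0.006,0.8],[0.002,-0.002,0.06,0,0,0.006,0.8],[0.002,-0.002,0.09,0,0,0.006,0.8],[0.002,-0.002,0.11,0,0,0.006,0.8],[0.002,-0.002,0.11,0,0,0.006,0.8]]}}

```text
clock: 2.6
eef_pos: [0.5333, 0.2059, 0.1192]
tool_rot: [0.001, 0.999, -0.049, -0.002]
contact_force: [-0.3, 0.4, 0.3]
finger_gap: 0.0686
gripper_force: 0.0
```

```bash
python3 -c "
from h import *;go(.535,.209,.1,-5.5)
a=imaging.get_image('side')[215:305,275:365,::-1];b=imaging.get_image('top')[200:290,235:325,::-1]
cv2.imwrite('pics/d.png',np.hstack([cv2.resize(i,None,fx=4.4,fy=4.4,interpolation=2) for i in(a,b)]))"
```

```text
t 2.6 pos [0.5333 0.2059 0.1192] yaw -5.63 gap 0.0686 gf 0.0 F [-0.3  0.4  0.3] tq [ 0.01 -0.01  0.01]
shift [ 0.0014 -0.0033  0.0192] turn [ 0.0016  0.0039 -0.0023]
```

View pics/d.png

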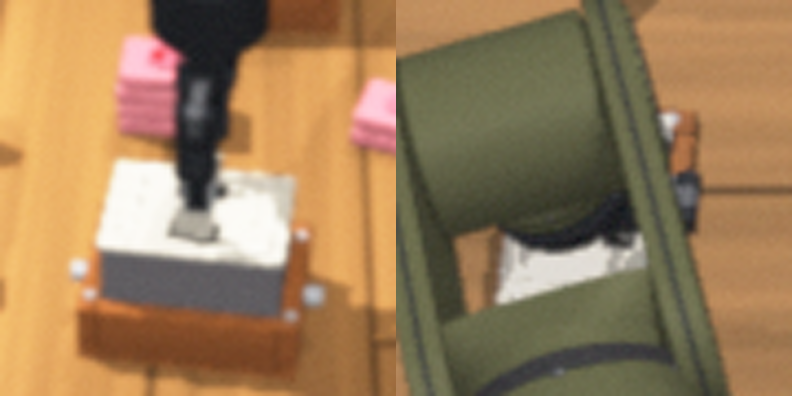

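The crop shows the near finger coming down in line with the tab (finger column about 197, tab 195), with its tip just above the tab.

{"name": "move_arm", "arguments": {"plan": [[0.001,-0.003,0.006,0,0,0,0.8],[0.001,-0.003,0.012,0,0,0,0.8],[0.001,-0.003,0.014,0,0,0,0.8],[0.001,-0.003,0.014,0,0,0,0.75],[0.001,-0.003,0.014,0,0,0,0.75]]}}

```text
clock: 3.32
eef_pos: [0.5361, 0.2092, 0.1075]
tool_rot: [-0.0, 0.999, -0.049, 0.0]
contact_force: [0.6, 0.8, -0.1]
finger_gap: 0.064
gripper_force: 0.0
```

```bash
python3 -c "
from h import *
for i in range(3): imaging.get_image('top'); go(.535,.209,.1,-5.5)
for y in(.243,.175):print(proj('side',[.535,y,.105]))
"
```

```text
t 3.38 pos [0.5361 0.2092 0.1075] yaw -5.63 gap 0.0641 gf 0.0 F [ 0.3  0.  -0.4] tq [ 0.07 -0.04  0.06]
shift [-0.0011  0.0003  0.0075] turn [-0.0001 -0.0003 -0.0022]
t 3.42 pos [0.5361 0.2092 0.1075] yaw -5.63 gap 0.0639 gf 0.0 F [ 0.2 -0.8 -0.3] tq [-0.01 -0.02 -0.01]
shift [-0.0011  0.0003  0.0075] turn [-0.0002 -0.0004 -0.0023]
t 3.48 pos [0.5361 0.2092 0.1075] yaw -5.63 gap 0.0643 gf 0.0 F [ 1.  -0.6  0.4] tq [ 0.05 -0.    0.05]
shift [-0.0011  0.0003  0.0075] turn [-0.0001 -0.0003 -0.0022]
[320.35016842 267.40362849]
[321.15966699 252.05351067]
```

{"name": "move_arm", "arguments": {"plan": [[-0.001,0,0.004,0,0,0,0.75],[-0.001,0,0.007,0,0,0,0.7],[-0.001,0,0.007,0,0,0,0.64],[-0.001,0,0.007,0,0,0,0.62],[-0.001,0,0.007,0,0,0,0.62]]}}

```text
clock: 4.1
eef_pos: [0.5346, 0.2093, 0.1001]
tool_rot: [0.0, 0.999, -0.049, -0.0]
contact_force: [-1.7, 1.2, -0.9]
finger_gap: 0.053
gripper_force: 5.3
```

```bash
python3 -c "
from h import *
for i in range(3): imaging.get_image('top'); go(.535,.209,.1,-5.5)
"
```

```text
t 4.15 pos [0.5347 0.2093 0.1001] yaw -5.62 gap 0.0531 gf 5.271854102611542 F [-0.8  0.6 -1.2] tq [0.25 0.13 0.04]
shift [0.0004 0.0003 0.0001] turn [ 0.      0.0008 -0.0021]
t 4.2 pos [0.5347 0.2093 0.1001] yaw -5.63 gap 0.0532 gf 5.272384285926819 F [-1.1  2.  -1.6] tq [0.28 0.17 0.07]
shift [0.0004 0.0003 0.0001] turn [-0.      0.0008 -0.0022]
t 4.25 pos [0.5346 0.2093 0.1   ] yaw -5.63 gap 0.0535 gf 5.27275376021862 F [-2.2  0.4 -1.4] tq [0.27 0.16 0.02]
shift [0.0004 0.0003 0.    ] turn [ 0.      0.0008 -0.0022]
```

{"name": "move_arm", "arguments": {"plan": [[0,-0.0005,0,0,0,0,0.68],[0,-0.0005,0.001,0,0,0,0.68],[0,-0.0005,0.002,0,0,0,0.68],[0,-0.0005,0.003,0,0,0,0.68],[0,-0.0005,0.004,0,0,0,0.68]]}}

```text
clock: 4.88
eef_pos: [0.535, 0.2097, 0.0962]
tool_rot: [0.0, 0.999, -0.049, 0.0]
contact_force: [-0.3, -0.1, -0.1]
finger_gap: 0.0582
gripper_force: 0.0
```

{"name": "move_arm", "arguments": {"plan": [[0,0,0,0,0,0,0.68],[0,0,0.0005,0,0,0,0.68],[0,0,0.001,0,0,0,0.68],[0,0,0.0015,0,0,0,0.68],[0,0,0.002,0,0,0,0.68]]}}

```text
clock: 5.5
eef_pos: [0.535, 0.2098, 0.0943]
tool_rot: [-0.0, 0.999, -0.049, -0.0]
contact_force: [-0.2, 0.1, -1.1]
finger_gap: 0.0579
gripper_force: 0.0
```

{"name": "move_arm", "arguments": {"plan": [[0,0,0.0005,0,0,0,0.68],[0,0,0.001,0,0,0,0.68],[0,0,0.0015,0,0,0,0.68],[0,0,0.002,0,0,0,0.68],[0,0,0.002,0,0,0,0.68]]}}

```text
clock: 6.12
eef_pos: [0.535, 0.2097, 0.0922]
tool_rot: [0.0, 0.999, -0.049, -0.0]
contact_force: [-0.5, 0.1, 0.7]
finger_gap: 0.0579
gripper_force: 0.0
```

{"name": "move_arm", "arguments": {"plan": [[0,0,0.0005,0,0,0,0.68],[0,0,0.001,0,0,0,0.68],[0,0,0.001,0,0,0,0.68],[0,0,0.0015,0,0,0,0.68],[0,0,0.0015,0,0,0,0.68]]}}

```text
clock: 6.75
eef_pos: [0.5351, 0.2098, 0.0914]
tool_rot: [0.0, 0.999, -0.049, -0.0]
contact_force: [-2.9, -0.6, 6.4]
finger_gap: 0.0582
gripper_force: 2.6
```

{"name": "move_arm", "arguments": {"plan": [[0,0,-0.002,0,0,0,0.64],[0,0,-0.0025,0,0,0,0.58],[0,0,-0.003,0,0,0,0.52],[0,0,-0.003,0,0,0,0.47],[0,0,-0.003,0,0,0,0.44]], "grip_force": 20}}

```text
clock: 7.38
eef_pos: [0.5352, 0.21, 0.0948]
tool_rot: [-0.0, 0.999, -0.049, 0.0]
contact_force: [-2.9, 0.2, 5.9]
finger_gap: 0.0413
gripper_force: 21.9
```

```bash
python3 -c "
from h import *
for i in range(3): imaging.get_image('top'); go(.535,.209,.1,-5.5)
"
```

```text
t 7.42 pos [0.5353 0.21   0.0949] yaw -5.62 gap 0.0413 gf 21.90606951713562 F [-2.2 -0.   6.2] tq [-0.02  0.43  0.06]
shift [-0.0002  0.001  -0.0051] turn [-0.0003 -0.0003 -0.0021]
t 7.47 pos [0.5353 0.2099 0.0948] yaw -5.62 gap 0.0411 gf 21.90788358449936 F [-2.8 -0.8  6.2] tq [-0.05  0.42  0.01]
shift [-0.0002  0.0009 -0.0052] turn [-0.0003 -0.0003 -0.0022]
t 7.53 pos [0.5352 0.2099 0.0948] yaw -5.62 gap 0.0413 gf 21.90652370452881 F [-1.8 -0.3  5.5] tq [-0.03  0.42  0.03]
shift [-0.0001  0.001  -0.0052] turn [-0.0002 -0.0002 -0.0021]
```

{"name": "move_arm", "arguments": {"plan": [[0,0,-0.003,0,0,0,0.44],[0,0,-0.007,0,0,0,0.44],[0,0,-0.012,0,0,0,0.44],[0,0,-0.022,0,0,0,0.44],[0,0,-0.037,0,0,0,0.44]]}}

```text
clock: 8.15
eef_pos: [0.5345, 0.2096, 0.1308]
tool_rot: [0.0, 0.999, -0.049, -0.001]
contact_force: [0.1, -0.6, -0.9]
finger_gap: 0.0411
gripper_force: 20.9
```

{"name": "move_arm", "arguments": {"plan": [[0,0,-0.02,0,0,0,0.44],[0,0,-0.045,0,0,0,0.44],[0,0,-0.07,0,0,0,0.44],[0,0,-0.095,0,0,0,0.44],[0,0,-0.115,0,0,0,0.44]]}}

```text
clock: 8.78
eef_pos: [0.5355, 0.2099, 0.2486]
tool_rot: [-0.0, 0.999, -0.049, 0.001]
contact_force: [0.6, -0.9, -1.9]
finger_gap: 0.0412
gripper_force: 20.9
```

```bash
python3 -c "
from h import *
go(.5045,-.1785,.24,.2)
"
```

```text
t 8.78 pos [0.5355 0.2099 0.2486] yaw -5.63 gap 0.0412 gf 20.907351672649384 F [ 0.6 -0.9 -1.9] tq [ 0.03 -0.02 -0.03]
shift [0.0072 0.3896 0.0083] turn [-0.0008 -0.0026 -0.1017]
```

{"name": "move_arm", "arguments": {"plan": [[0.001,0.025,0,0,0,-0.01,0.44],[0.002,0.07,0,0,0,-0.03,0.44],[0.003,0.12,0,0,0,-0.05,0.44],[0.004,0.17,0,0,0,-0.07,0.44],[0.005,0.22,0,0,0,-0.1,0.44]]}}

```text
clock: 9.4
eef_pos: [0.5182, -0.0111, 0.2468]
tool_rot: [0.0, 1.0, 0.001, 0.001]
contact_force: [0.5, 0.5, -1.2]
finger_gap: 0.0416
gripper_force: 20.9
```

```bash
python3 -c "
from h import *
go(.5045,-.1785,.19,.2)
"
```

```text
t 9.4 pos [ 0.5182 -0.0111  0.2468] yaw 0.17 gap 0.0416 gf 20.924527645111084 F [ 0.5  0.5 -1.2] tq [ 0.05 -0.    0.01]
shift [-0.0142  0.1673  0.0568] turn [ 0.0001 -0.001  -0.0005]
```

{"name": "move_arm", "arguments": {"plan": [[-0.004,0.045,0.01,0,0,0,0.44],[-0.008,0.09,0.025,0,0,0,0.44],[-0.012,0.13,0.04,0,0,0,0.44],[-0.014,0.155,0.053,0,0,0,0.44],[-0.014,0.166,0.057,0,0,0,0.44]]}}

```text
clock: 10.02
eef_pos: [0.5041, -0.1767, 0.1884]
tool_rot: [-0.0, 1.0, 0.0, -0.001]
contact_force: [-0.6, 0.6, -0.2]
finger_gap: 0.0414
gripper_force: 20.9
```

```bash
python3 -c "
from h import *
go(.5045,-.1785,.15,.2)
a=imaging.get_image('side')[120:240,270:390,::-1];b=imaging.get_image('top')[205:325,370:490,::-1]
go(.5045,-.1785,.15,.2)
cv2.imwrite('pics/e.png',np.hstack([cv2.resize(i,None,fx=3.3,fy=3.3,interpolation=2) for i in(a,b)]))"
```

```text
t 10.03 pos [ 0.5041 -0.1767  0.1884] yaw 0.0 gap 0.0414 gf 20.94690442085266 F [-0.6  0.6 -0.2] tq [ 0.    0.03 -0.03]
shift [0.0004 0.0019 0.0384] turn [-0.0007  0.0013 -0.0034]
t 10.12 pos [ 0.5047 -0.1762  0.1889] yaw 0.03 gap 0.0411 gf 20.9467676281929 F [ 0.2 -0.2 -1.5] tq [0.06 0.   0.03]
shift [-0.0001  0.0024  0.0389] turn [-0.0004  0.0004 -0.003 ]
```

View pics/e.png

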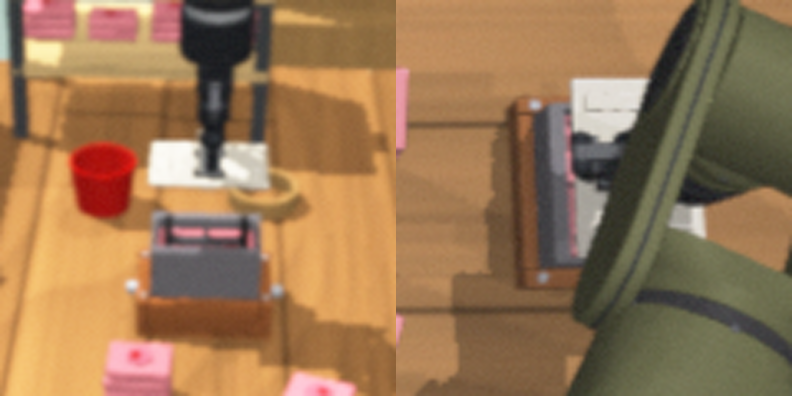

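The side view has the held cover at crop columns 150–270 above the box at 150–262. The cover hangs level and straight. I'll refine x with sub-pixel edge profiles.

```bash
cat > e.py <<'E'
from h import *
def edges(g,axis,lo,hi,band,n=2):
    # strongest +/- gradient positions of mean profile along axis; subpixel by parabola
    p=(g[band[0]:band[1],lo:hi].mean(0) if axis==1 else g[lo:hi,band[0]:band[1]].mean(1)); d=cv2.GaussianBlur(np.gradient(p)[None],(0,0),.8)[0]
    pk=[i for i in range(1,len(d)-1) if abs(d[i])>=abs(d[i-1]) and abs(d[i])>abs(d[i+1]) and abs(d[i])>4]
    return [(round(lo+i+.5*(abs(d[i-1])-abs(d[i+1]))/(abs(d[i-1])-2*abs(d[i])+abs(d[i+1])),2),round(d[i],1)) for i in pk]
E
python3 - <<'E'
from e import *
im=imaging.get_image("side").astype(float); cv2.imwrite("pics/side1.png",im[:,:,::-1])
t=cv2.imread("pics/top0.png").astype(float); s0=cv2.imread("pics/side0.png").astype(float)
b,r=im[:,:,2],im[:,:,0]
print("cover side, blue rows166-174",edges(b,1,308,362,(169,174)))
for rows in((198,202),(202,206)): print("box side r-b",rows,edges(r-b,1,305,360,rows))
for c in((418,424),(424,440),(444,450)): print("top box rows r-b",c,edges(t[:,:,2]-t[:,:,0],0,222,300,c))
for ro in((240,250),(255,275)): print("top box cols r-b",ro,edges(t[:,:,2]-t[:,:,0],1,400,460,ro))
E
```

```text
cover side, blue rows166-174 [(np.float64(310.24), np.float64(18.0)), (np.float64(314.31), np.float64(52.0)), (np.float64(328.5), np.float64(-25.9)), (np.float64(330.79), np.float64(-24.4)), (np.float64(336.44), np.float64(37.8)), (np.float64(343.98), np.float64(-12.2)), (np.float64(350.59), np.float64(-31.3))]
box side r-b (198, 202) [(np.float64(315.19), np.float64(-41.8)), (np.float64(349.21), np.float64(28.9))]
box side r-b (202, 206) [(np.float64(307.72), np.float64(-12.5)), (np.float64(311.26), np.float64(15.3)), (np.float64(315.16), np.float64(-42.9)), (np.float64(348.56), np.float64(30.1)), (np.float64(356.23), np.float64(5.9))]
top box rows r-b (418, 424) [(np.float64(229.78), np.float64(-5.4)), (np.float64(235.73), np.float64(-28.5)), (np.float64(239.15), np.float64(8.1)), (np.float64(285.8), np.float64(23.4)), (np.float64(290.91), np.float64(-5.4)), (np.float64(297.08), np.float64(-6.0))]
top box rows r-b (424, 440) [(np.float64(229.79), np.float64(-7.6)), (np.float64(233.08), np.float64(7.1)), (np.float64(235.63), np.float64(-28.3)), (np.float64(238.78), np.float64(13.6))
[... 790 characters left out ...]
64(411.01), np.float64(-25.3)), (np.float64(420.68), np.float64(15.9)), (np.float64(428.99), np.float64(-10.6)), (np.float64(434.65), np.float64(10.9)), (np.float64(443.88), np.float64(-11.6)), (np.float64(449.3), np.float64(24.8))]
top box cols r-b (255, 275) [(np.float64(404.17), np.float64(-4.2)), (np.float64(407.45), np.float64(7.1)), (np.float64(411.98), np.float64(-21.0)), (np.float64(421.65), np.float64(20.4)), (np.float64(429.76), np.float64(-22.4)), (np.float64(435.41), np.float64(21.7)), (np.float64(444.7), np.float64(-16.5)), (np.float64(450.39), np.float64(25.2))][ WARN:0@1.253] global loadsave.cpp:1063 imwrite_ Unsupported depth image for selected encoder is fallbacked to CV_8U.
```

```bash
python3 - <<'E'
from e import *
go(.5045,-.1785,.15,.2)
def xat(n,uv,z): return plane(n,uv,z)
for z in(.096,.1,.104):
    a=[xat("side",(315.17,200),z)[0],xat("side",(349.2,200),z)[0]]; print("side box z",z,np.round(a,4),np.mean(a).round(4))
    for c in (421,432): print("top +x edge -> centre",xat("top",(c,235.65),z)[0].round(4)-.06, "y edges", [xat("top",(k,265),z)[1].round(4) for k in(416.5,450.4)])
for z in(.190,.192):
    a=[xat("side",(314.31,171.5),z)[0],xat("side",(350.59,171.5),z)[0]];print("held cover side",z,np.round(a,4),np.mean(a).round(4), xat("side",(332,171.5),z)[1])
t=cv2.imread("pics/top0.png").astype(float)
for c in((266,272),(276,282),(286,292)):
    e=edges(t[:,:,0],0,215,285,c); e=[q for q in e if abs(q[1])>15]; print(c,e)
    r=e[0][0]; print(xat("top",(np.mean(c)-.5,r),.096).round(4))
E
```

```text
t 10.18 pos [ 0.505  -0.1755  0.1894] yaw 0.08 gap 0.0412 gf 20.94762146472931 F [-0.3  0.8 -1.2] tq [0.01 0.01 0.01]
shift [-0.0005  0.003   0.0394] turn [-0.0003 -0.0004 -0.0021]
side box z 0.096 [0.566  0.4458] 0.5059
top +x edge -> centre 0.5047999999999999 y edges [np.float64(-0.1352), np.float64(-0.2191)]
top +x edge -> centre 0.5046999999999999 y edges [np.float64(-0.1352), np.float64(-0.2191)]
side box z 0.1 [0.5658 0.4461] 0.506
top +x edge -> centre 0.5042 y edges [np.float64(-0.1344), np.float64(-0.218)]
top +x edge -> centre 0.504 y edges [np.float64(-0.1344), np.float64(-0.218)]
side box z 0.104 [0.5656 0.4465] 0.506
top +x edge -> centre 0.5035000000000001 y edges [np.float64(-0.1336), np.float64(-0.2169)]
top +x edge -> centre 0.5033000000000001 y edges [np.float64(-0.1336), np.float64(-0.2169)]
held cover side 0.19 [0.5717 0.446 ] 0.5088 -0.15720129382737347
held cover side 0.192 [0.5715 0.4461] 0.5088 -0.1537392051465698
(266, 272) [(np.float64(223.06), np.float64(41.4)), (np.float64(240.97), np.float64(-34.4)), (np.float64(254.32), np.float64(46.6)), (np.float64(272.72), np.float64(-52.6))]
[0.5995 0.2324 0.096 ]
(276, 282) [(np.float64(224.08), np.float64(39.6)), (np.float64(273.64), np.float64(-51.1)), (np.float64(280.22), np.float64(18.5))]
[0.5968 0.2072 0.096 ]
(286, 292) [(np.float64(224.94), np.float64(40.0)), (np.float64(242.26), np.float64(-17.3)), (np.float64(252.81), np.float64(-17.7)), (np.float64(256.2), np.float64(23.2)), (np.float64(274.4), np.float64(-47.5))]
[0.5944 0.1821 0.096 ]
```

```bash
python3 - <<'E'
from e import *
im=imaging.get_image("top").astype(float);b=im[:,:,2]
go(.5045,-.1785,.15,.2)
for c in((424,430),(430,436),(436,442)):
    e=[q for q in edges(b,0,222,236,c) if q[1]>10]; print(c,e,[plane("top",(np.mean(c)-.5,e[0][0]),z).round(4) for z in(.189,.192)])
e=edges(b,1,415,432,(232,244)); print("+y edge",e,[plane("top",(q[0],237.5),.192).round(4) for q in e])
e=edges(b,0,260,290,(456,462)); print("-x edge",e,[plane("top",(458.5,q[0]),.192).round(4) for q in e])
im=imaging.get_image("side").astype(float)
for ro in ((164,167),(167,170),(170,173),(173,176)): print(ro,[q for q in edges(im[:,:,2],1,308,362,ro) if abs(q[1])>20])
s0=cv2.imread("pics/side0.png").astype(float)
for ro in ((196,198),(198,200),(200,202),(202,204),(204,206)):
  for s in(s0[:,:,::-1],im): print("box",ro,[q for q in edges(s[:,:,0]-s[:,:,2],1,308,362,ro) if abs(q[1])>20])
E
```

```text
t 10.22 pos [ 0.5052 -0.1752  0.1896] yaw 0.13 gap 0.0412 gf 20.9471994638443 F [ 1.2  0.6 -1.2] tq [-0.03  0.01 -0.05]
shift [-0.0008  0.0033  0.0396] turn [-0.0001 -0.001  -0.0013]
(424, 430) [(np.float64(228.1), np.float64(44.2))] [array([ 0.5671, -0.1427,  0.189 ]), array([ 0.5665, -0.142 ,  0.192 ])]
(430, 436) [(np.float64(228.12), np.float64(43.7))] [array([ 0.5669, -0.1564,  0.189 ]), array([ 0.5664, -0.1557,  0.192 ])]
(436, 442) [(np.float64(228.12), np.float64(43.8))] [array([ 0.5668, -0.1702,  0.189 ]), array([ 0.5663, -0.1695,  0.192 ])]
+y edge [(np.float64(422.17), np.float64(32.3))] [array([ 0.5448, -0.1312,  0.192 ])]
-x edge [(np.float64(266.51), np.float64(45.3)), (np.float64(275.55), np.float64(-24.9))] [array([ 0.4778, -0.2108,  0.192 ]), array([ 0.4573, -0.2098,  0.192 ])]
(164, 167) [(np.float64(314.65), np.float64(54.7)), (np.float64(331.29), np.float64(-39.3)), (np.float64(336.49), np.float64(38.2)), (np.float64(350.32), np.float64(-46.0))]
(167, 170) [(np.float64(314.29), np.float64(58.2)), (np.float64(330.79), np.float64(-39.0)), (np.float64(335.85), np.flo
[... 791 characters left out ...]
(np.float64(349.57), np.float64(27.1))]
box (200, 202) [(np.float64(315.2), np.float64(-44.1)), (np.float64(348.91), np.float64(31.2))]
box (200, 202) [(np.float64(315.21), np.float64(-43.7)), (np.float64(348.94), np.float64(31.3))]
box (202, 204) [(np.float64(315.17), np.float64(-43.3)), (np.float64(348.76), np.float64(30.5))]
box (202, 204) [(np.float64(315.18), np.float64(-43.6)), (np.float64(348.79), np.float64(30.6))]
box (204, 206) [(np.float64(311.34), np.float64(25.2)), (np.float64(315.14), np.float64(-42.8)), (np.float64(348.49), np.float64(28.9))]
box (204, 206) [(np.float64(311.31), np.float64(26.0)), (np.float64(315.16), np.float64(-43.2)), (np.float64(348.47), np.float64(29.5))]
```

{"name": "move_arm", "arguments": {"plan": [[-0.0007,0.0013,0.015,0,0,-0.003,0.44],[-0.0007,0.0013,0.035,0,0,-0.003,0.44],[-0.0007,0.0013,0.052,0,0,-0.003,0.44],[-0.0007,0.0013,0.062,0,0,-0.003,0.44],[-0.0007,0.0013,0.062,0,0,-0.003,0.44]]}}

```text
clock: 10.9
eef_pos: [0.5033, -0.1766, 0.1253]
tool_rot: [-0.001, 1.0, 0.002, -0.001]
contact_force: [0.8, 0.7, -1.8]
finger_gap: 0.0411
gripper_force: 20.9
```

```bash
python3 - <<'E'
from e import *
for i in range(3):im=imaging.get_image("side").astype(float)
go(.5045,-.1765,.12,.3)
for ro in ((182,184),(184,186),(186,188),(188,190),(190,192),(192,194),(196,198),(200,202)): print(ro,"b",[q for q in edges(im[:,:,2],1,308,362,ro) if abs(q[1])>20])
cv2.imwrite("pics/f.png",cv2.resize(im[140:230,280:390,::-1].astype(np.uint8),None,fx=6,fy=6,interpolation=2))
E
```

```text
t 11.05 pos [ 0.5046 -0.1773  0.1275] yaw 0.27 gap 0.0412 gf 20.948966145515442 F [-0.3 -0.4 -1.6] tq [-0.02 -0.01 -0.01]
shift [-0.0001 -0.0008  0.0075] turn [ 0.0005 -0.0012 -0.0005]
(182, 184) b [(np.float64(314.28), np.float64(56.3)), (np.float64(330.75), np.float64(-38.3)), (np.float64(335.39), np.float64(45.4)), (np.float64(349.44), np.float64(-40.3))]
(184, 186) b [(np.float64(314.31), np.float64(56.4)), (np.float64(330.64), np.float64(-41.0)), (np.float64(335.28), np.float64(57.9)), (np.float64(349.55), np.float64(-33.8))]
(186, 188) b [(np.float64(314.28), np.float64(55.3)), (np.float64(327.65), np.float64(-35.0)), (np.float64(336.24), np.float64(43.2)), (np.float64(349.79), np.float64(-32.6))]
(188, 190) b [(np.float64(314.26), np.float64(52.8)), (np.float64(337.05), np.float64(21.3)), (np.float64(349.96), np.float64(-27.0))]
(190, 192) b [(np.float64(314.57), np.float64(28.2)), (np.float64(349.95), np.float64(-24.8))]
(192, 194) b []
(196, 198) b []
(200, 202) b []
```

View pics/f.png

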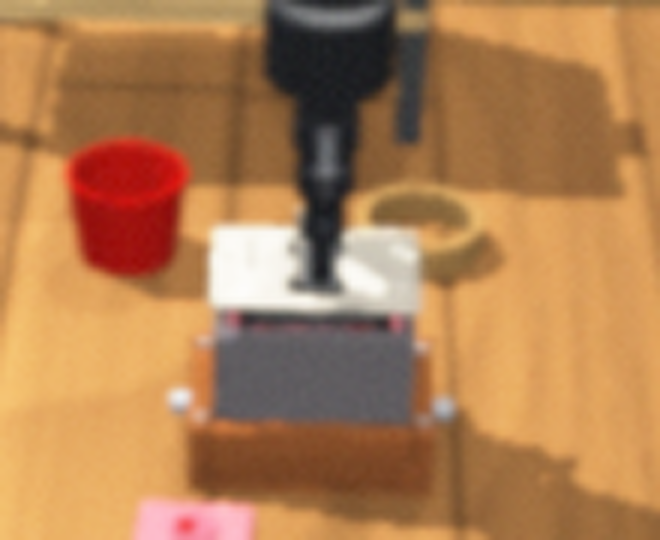

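The view shows the cover just above the box and centred: cover columns 314.3–349.9 (middle 332.1), box 315.2–348.8 (332.0). I'll go down by feel.

{"name": "move_arm", "arguments": {"plan": [[0,-0.0005,0.002,0,0,0,0.44],[0,-0.0005,0.004,0,0,0,0.44],[0,-0.0005,0.006,0,0,0,0.44],[0,-0.0005,0.008,0,0,0,0.44],[0,-0.0005,0.009,0,0,0,0.44]]}}

```text
clock: 11.68
eef_pos: [0.5039, -0.1764, 0.1176]
tool_rot: [-0.0, 1.0, 0.002, -0.0]
contact_force: [-0.4, -0.2, -1.3]
finger_gap: 0.0413
gripper_force: 20.9
```

{"name": "move_arm", "arguments": {"plan": [[0,0,0.001,0,0,0,0.44],[0,0,0.002,0,0,0,0.44],[0,0,0.003,0,0,0,0.44],[0,0,0.004,0,0,0,0.44],[0,0,0.004,0,0,0,0.44]]}}

```text
clock: 12.3
eef_pos: [0.504, -0.1764, 0.1137]
tool_rot: [-0.0, 1.0, 0.002, -0.0]
contact_force: [0.1, -0.1, -1.9]
finger_gap: 0.0413
gripper_force: 20.9
```

{"name": "move_arm", "arguments": {"plan": [[0.0005,0,0.001,0,0,0,0.44],[0.0005,0,0.002,0,0,0,0.44],[0.0005,0,0.003,0,0,0,0.44],[0.0005,0,0.003,0,0,0,0.44],[0.0005,0,0.003,0,0,0,0.44]]}}

```text
clock: 12.92
eef_pos: [0.5047, -0.1765, 0.1112]
tool_rot: [0.0, 1.0, 0.002, 0.0]
contact_force: [-3.0, 0.7, 4.4]
finger_gap: 0.0414
gripper_force: 22.4
```

{"name": "move_arm", "arguments": {"plan": [[0,0,0.001,0,0,0,0.44],[0,0,0.002,0,0,0,0.44],[0,0,0.002,0,0,0,0.44],[0,0,0.002,0,0,0,0.44],[0,0,0.002,0,0,0,0.44]]}}

```text
clock: 13.55
eef_pos: [0.5047, -0.1765, 0.1091]
tool_rot: [0.0, 1.0, 0.002, 0.0]
contact_force: [-3.3, 0.9, 4.9]
finger_gap: 0.041
gripper_force: 22.7
```

{"name": "move_arm", "arguments": {"plan": [[0,0,0.0005,0,0,0,0.44],[0,0,0.001,0,0,0,0.44],[0,0,0.0015,0,0,0,0.44],[0,0,0.002,0,0,0,0.44],[0,0,0.002,0,0,0,0.44]]}}

```text
clock: 14.18
eef_pos: [0.5047, -0.1766, 0.1073]
tool_rot: [0.0, 1.0, 0.002, 0.0]
contact_force: [-3.1, 1.3, 6.5]
finger_gap: 0.041
gripper_force: 23.1
```

{"name": "move_arm", "arguments": {"plan": [[0,0,0.0005,0,0,0,0.44],[0,0,0.001,0,0,0,0.44],[0,0,0.001,0,0,0,0.44],[0,0,0.001,0,0,0,0.44],[0,0,0.001,0,0,0,0.44]]}}

```text
clock: 14.8
eef_pos: [0.5047, -0.1765, 0.1065]
tool_rot: [0.0, 1.0, 0.002, 0.0]
contact_force: [-3.3, 1.0, 7.8]
finger_gap: 0.0412
gripper_force: 23.2
```

{"name": "move_arm", "arguments": {"plan": [[0,0,0.0005,0,0,0,0.44],[0,0,0.0005,0,0,0,0.44],[0,0,0.001,0,0,0,0.44],[0,0,0.001,0,0,0,0.44],[0,0,0.001,0,0,0,0.44]]}}

```text
clock: 15.42
eef_pos: [0.5047, -0.1766, 0.1059]
tool_rot: [0.0, 1.0, 0.002, 0.0]
contact_force: [-5.5, 1.5, 9.8]
finger_gap: 0.0411
gripper_force: 23.9
```

```bash
python3 - <<'E'
from e import *
for i in range(3):
  im=imaging.get_image("side"); go(.5045,-.1765,.1,.3)
cv2.imwrite("pics/g.png",cv2.resize(im[140:230,280:390,::-1],None,fx=6,fy=6,interpolation=2))
E
```

```text
t 15.47 pos [ 0.5047 -0.1766  0.1059] yaw 0.28 gap 0.0412 gf 23.85231614112854 F [-5.2  2.   9.4] tq [0.38 0.88 0.04]
shift [-0.0002 -0.0001  0.0059] turn [ 0.0001 -0.     -0.0004]
t 15.53 pos [ 0.5047 -0.1766  0.1059] yaw 0.28 gap 0.041 gf 23.849960267543793 F [-6.1  1.5 10.1] tq [ 0.31  0.82 -0.03]
shift [-0.0002 -0.0001  0.0059] turn [ 0.0001 -0.     -0.0003]
t 15.57 pos [ 0.5047 -0.1766  0.1059] yaw 0.28 gap 0.0414 gf 23.85127365589142 F [-3.8  1.9  9.5] tq [0.31 0.89 0.01]
shift [-0.0002 -0.0001  0.0059] turn [ 0.0001 -0.0001 -0.0004]
```

View pics/g.png

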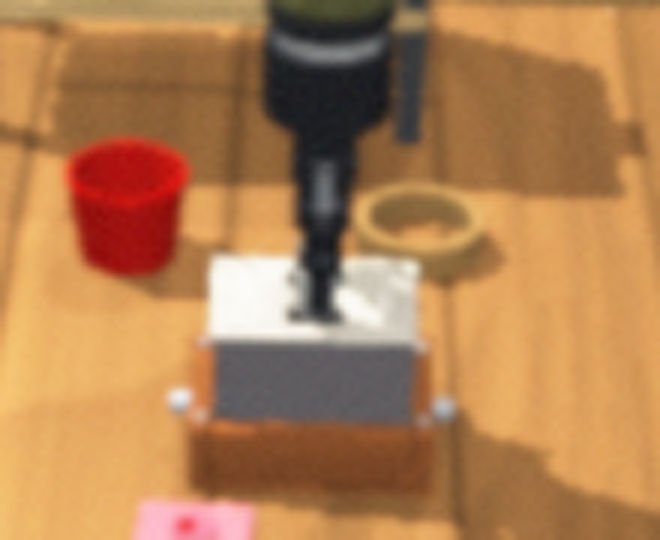

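The cover is down on the rim, level, with its front edge meeting the box front. I'll ease the squeeze while keeping the fingertips pressed.

{"name": "move_arm", "arguments": {"plan": [[0,0,0,0,0,0,0.52],[0,0,0.0005,0,0,0,0.54],[0,0,0.0007,0,0,0,0.54],[0,0,0.0007,0,0,0,0.54],[0,0,0.0007,0,0,0,0.54]]}}

```text
clock: 16.2
eef_pos: [0.5048, -0.177, 0.105]
tool_rot: [0.001, 1.0, 0.002, 0.0]
contact_force: [-3.5, 0.9, 7.4]
finger_gap: 0.0465
gripper_force: 6.9
```

{"name": "move_arm", "arguments": {"plan": [[0,0,0.0005,0,0,0,0.54],[0,0,0.001,0,0,0,0.54],[0,0,0.001,0,0,0,0.54],[0,0,0.001,0,0,0,0.54],[0,0,0.001,0,0,0,0.54]]}}

```text
clock: 16.82
eef_pos: [0.5048, -0.1771, 0.105]
tool_rot: [0.0, 1.0, 0.002, 0.0]
contact_force: [-7.2, 0.9, 13.0]
finger_gap: 0.0459
gripper_force: 9.1
```

{"name": "move_arm", "arguments": {"plan": [[0,0,0.0003,0,0,0,0.56],[0,0,0.0006,0,0,0,0.58],[0,0,0.0009,0,0,0,0.6],[0,0,0.0012,0,0,0,0.62],[0,0,0.0012,0,0,0,0.62]]}}

```text
clock: 17.45
eef_pos: [0.505, -0.1777, 0.1038]
tool_rot: [0.001, 1.0, 0.003, 0.0]
contact_force: [-6.4, -2.1, 11.3]
finger_gap: 0.0533
gripper_force: 8.6
```

{"name": "move_arm", "arguments": {"plan": [[0,0,0.0003,0,0,0,0.64],[0,0,0.0006,0,0,0,0.66],[0,0,0.0009,0,0,0,0.68],[0,0,0.0011,0,0,0,0.7],[0,0,0.0011,0,0,0,0.7]]}}

```text
clock: 18.08
eef_pos: [0.5057, -0.1778, 0.1024]
tool_rot: [0.001, 1.0, 0.003, 0.001]
contact_force: [-2.8, -1.4, 7.7]
finger_gap: 0.0597
gripper_force: 3.9
```

```bash
python3 - <<'E'
from e import *
for i in range(2):
  im=imaging.get_image("side"); go(.5045,-.1765,.1,.3)
E
```

```text
t 18.12 pos [ 0.5057 -0.1778  0.1023] yaw 0.29 gap 0.0595 gf 3.9047477632993832 F [-1.9 -2.5  7.5] tq [-0.18  0.41  0.07]
shift [-0.0012 -0.0013  0.0023] turn [ 0.0028 -0.0028 -0.0002]
t 18.18 pos [ 0.5057 -0.1778  0.1023] yaw 0.29 gap 0.0599 gf 3.906886682671029 F [-2.  -1.5  8.1] tq [-0.24  0.41  0.12]
shift [-0.0012 -0.0013  0.0023] turn [ 0.0028 -0.0028 -0.0001]
```

{"name": "move_arm", "arguments": {"plan": [[0,0,0.0003,0,0,0,0.7],[0,0,0.0006,0,0,0,0.7],[0,0,0.0008,0,0,0,0.7],[0,0,0.0008,0,0,0,0.7],[0,0,0.0008,0,0,0,0.7]]}}

```text
clock: 18.8
eef_pos: [0.5057, -0.1778, 0.1023]
tool_rot: [0.001, 1.0, 0.003, 0.001]
contact_force: [-5.5, -1.8, 11.7]
finger_gap: 0.0603
gripper_force: 5.8
```

{"name": "move_arm", "arguments": {"plan": [[0,0,-0.001,0,0,0,0.7],[0,0,-0.002,0,0,0,0.7],[0,0,-0.003,0,0,0,0.7],[0,0,-0.004,0,0,0,0.72],[0,0,-0.005,0,0,0,0.74]]}}

```text
clock: 19.42
eef_pos: [0.5043, -0.1763, 0.1043]
tool_rot: [-0.0, 1.0, 0.002, -0.0]
contact_force: [-0.4, 0.4, -0.4]
finger_gap: 0.0632
gripper_force: 0.0
```

{"name": "move_arm", "arguments": {"plan": [[0,0,-0.005,0,0,0,0.8],[0,0,-0.015,0,0,0,0.85],[0,0,-0.035,0,0,0,0.85],[0,0,-0.07,0,0,0,0.85],[0,0,-0.11,0,0,0,0.85]]}}

```text
clock: 20.05
eef_pos: [0.5045, -0.1764, 0.2172]
tool_rot: [0.0, 1.0, 0.002, 0.0]
contact_force: [-0.0, -0.5, -0.0]
finger_gap: 0.0726
gripper_force: 0.0
```

{"name": "move_arm", "arguments": {"plan": [[-0.02,0.05,-0.02,0,0,0,0.85],[-0.04,0.1,-0.02,0,0,0,0.85],[-0.06,0.15,-0.02,0,0,0,0.85],[-0.08,0.2,-0.02,0,0,0,0.85],[-0.08,0.22,-0.02,0,0,0,0.85]]}}

```text
clock: 20.68
eef_pos: [0.4246, -0.3994, 0.2368]
tool_rot: [0.001, 1.0, 0.001, 0.001]
contact_force: [0.2, -0.2, 0.5]
finger_gap: 0.0721
gripper_force: 0.0
```

```bash
python3 - <<'E'
from e import *
a=imaging.get_image("side")[150:240,280:370,::-1];b=imaging.get_image("top")[215:305,385:475,::-1]
go(.5045,-.1765,.1,.3)
cv2.imwrite('pics/k.png',np.hstack([cv2.resize(i,None,fx=4.4,fy=4.4,interpolation=2) for i in(a,b)]))
E
```

```text
t 20.77 pos [ 0.4256 -0.3985  0.2362] yaw 0.14 gap 0.0725 gf 0.0 F [ 1.1  0.9 -0.4] tq [ 0.01 -0.01 -0.04]
shift [ 0.0793 -0.222   0.1361] turn [ 0.001  -0.0011 -0.0028]
```

View pics/k.png

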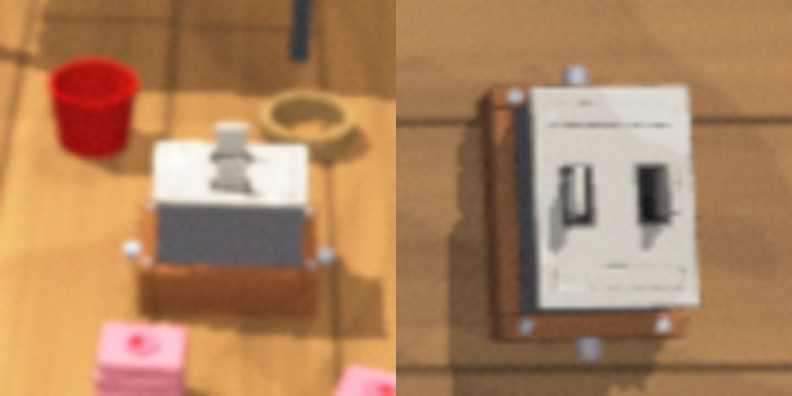

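The side view shows the cover level, its front edge at row 196.6 (196.7 when pressed) and its back edge at 182.3 (182.8), so it hasn't risen. The tabs are sprung out and the robot is clear.

```bash
python3 -c "
from station import ticket;print(ticket.finish_job())"
```

```text
the job is handed in; nothing more can be done
None
```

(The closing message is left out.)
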